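# Scan the lacquer tin and case it

## Robot

A 7-joint arm with a two-finger parallel gripper is mounted at the origin on the work surface. World frame = base frame: x ahead of the robot, y to its left, z up, the work surface at z = 0. Lengths are in m, angles in rad, forces in N, time in s.
With the tool pointing down it reaches from about 0.425 to 0.875 m from the base axis. Payload 4.7 kg.
Tool frame: the origin (TCP) lies at the very end of the fingers, on their centre line; the grasp point (between the pads) lies behind it (ctrl.tcp_to_grasp is the z of the grasp point in the tool frame, in m); z points along the fingers, y is the line along which they close (so a half turn about z gives the same grasp; the last joint's range is limited). The gripper opens to 87 mm and grips with 3 to 60 N. Pads are 19 mm wide; open, the fingers measure 117 mm over their backs; the gripper's body (75 mm by 190 mm) begins 51 mm behind the grasp point.
Start: joints at [1.162, 0.321, -0.07, 1.45, 0.023, 1.371, -0.057], TCP at [0.267, -0.593, 0.223] pointing down, gripper open.
Joint ranges: [-2.86, 2.86], [-0.3, 2.09], [-1.38, 1.24], [0.06, 2.45], [-1.56, 4.7], [0.09, 2.05], [-2.69, 2.69]. Speed limits (rad/s): [2.57, 2.57, 3.14, 3.14, 3.14, 3.14, 3.14].

## Interface

Orientations are given as a rotation vector (axis times angle).
In Python, from bench import ctrl gives the robot as it stands.
- The arm moves only by the tool step_arm, never from a script. Its argument "targets" is a list of rows, each a list of 7 numbers: the shift along the world's x, y, z in cm, then the turn, a rotation vector about the world's x, y, z in degrees, then the opening, from 0 (shut) to 1 (fully open). A call has exactly 5 rows; each row shifts and turns the commanded pose from where the row before left it; what a row does not reach is not made up. A row lasts 1/12 s, in which the tool goes at most 41.7 mm and 7.16 degrees, less where a joint would pass 70% of its speed; a pose out of reach is approached as far as the arm can. A call with a gripper value outside its range is refused whole. The fingers move at their own pace and stop on an object; "force" is the grip in N (left out, the last holds). Time passes only in rows, so rows that do not move let the fingers close, or fill a call up. It gives the time, the measured TCP pose, the force, the opening and the grip force at its end, in the units of the state.
- ctrl.get_state(): the state, without advancing time (a new reading comes with each control period).
- ctrl.get_image(name): name is "side" or "top"; returns (picture, depth): 480x640x3 uint8, red, green, blue; 480x640 float32, m along the optical axis (not along the pixel's ray), 0 where there is no reading.
- ctrl.camera_params(name): a dict with "intrinsics" (3x3 intrinsics, pixels), "rvec" (rotation vector, rad) and "tvec" (3), from world to camera coordinates, as OpenCV has them. Camera axes: x right, y down, z forward; pixel columns grow to the right and rows downward; lengths in m; the calibration is good to about 2 mm. A picture is of the moment at which its call begins. camera_params takes no time and is no camera call.
- ctrl.close_job(): hands the job in; it is judged then, once.
The state is a dict: "time": time; "joint_positions": joint angles; "qd": joint speeds; "joint_torque": joint torques, N m; "position": TCP position; "tool_rot": TCP orientation; "ft_force": force on the tool from outside, world axes, zero at the start; "torque": the same for the moment, N m; "grip_width": opening from 0.0 (shut) to 1.0 (fully open); "grip_force": force on a finger pad.
Only numpy, scipy, OpenCV 4.12 (cv2) and the standard library are available. Lean on these libraries where they do the work, as an engineer would, in place of code of your own. Each camera call takes 0.05 s, during which the arm holds its last target. There are 200 camera calls.

## Task

Without touching the tin, turn the turntable by its pegs until the tin's paper label squarely faces the scanner block, then flip the toggle switch over to take the reading. Then stand the tin upright in the case, on the cork insert low enough to keep its top below the rim, setting it down rather than dropping it, and gently close the lid fully. Leave the switch flipped over and the cork inserts in their pockets, and do not disturb the mug, the punch or the gilded tray.

Things in the scene. Friction and masses are not known exactly. Their poses are not given: they have to be found in the camera images.
- station: grey reading station, fixed: a 12 mm base plate, 180 mm square, with turntable, scanner block and toggle switch. Origin on the table (z = 0) under the turntable's axis; +x points from the axis to the scanner, +y to the switch's side. Position and heading vary; it may stand left or right, the case on the other side
- scanner_window (a point): middle of the dark window on the scanner block, 110 mm from the turntable's axis, 55 mm above the table. The fixed block is 50 mm deep (along the station's x) and 70 mm wide, its top 90 mm above the table
- turntable (a joint): angle of the turntable about its vertical axis, rad, anticlockwise from above; 0 when peg0 points at the scanner. Disc 160 mm across, top 26 mm above the table; no end stop within reach, light drag (about 1 N at a peg), stays where it is left. The tin stands loose at its centre in a low ring (62 mm outside, 4 mm high) and turns with it
- peg0 (a point): top centre of one of four upright steel pegs, 10 mm across, 30 mm above the disc (tops 56 mm above the table), 68 mm from the axis, 90 degrees apart, for pushing the turntable round. All round the pegs' circle it is clear from the tin out to the scanner's face
- peg1 (a point): top centre of the next peg, 90 degrees anticlockwise of peg0
- peg2 (a point): top centre of the peg 180 degrees from peg0
- peg3 (a point): top centre of the peg 180 degrees from peg1
- tin: bare metal tin, 50 mm across, 58 mm high, 0.2 to 0.4 kg, closed. Origin at the centre of its underside (26 mm above the table on the turntable), z up, +x points out through the middle of the paper label
- tin_label (a point): middle of the white paper label with dark bars, about 30 mm wide, on the side of the tin, 25 mm above its underside; a 12 mm wide white paper seal strip runs from the label up and 20 mm in over the dark grey top, so the label's side is seen from above
- tin_top (a point): centre of the tin's top, 58 mm above its underside
- switch (a joint): toggle switch angle, rad: 0 as found, leaning away from the scanner (to the station's -x); 1.0 fully flipped over, leaning to the station's +x. It stays where it is left; a light push (under 3 N) moves it
- switch_tip (a point): centre of the black 26 mm ball on the toggle, 50 mm from its pivot. The pivot is at x = 30, y = 125 mm of the station, 34 mm above the table. At 0 the ball is 24 mm to -x of the pivot, 78 mm above the table; flipped, 24 mm to +x at the same height
- case: wooden case with a hinged lid, fixed, 92 (x) by 225 (y) by 77 mm high without the lid; walls, divider and floor 5 mm. Origin under its centre at z = 0; +x points to the hinge side. Two open pockets, each 82 (x) by 105 (y) by 72 mm deep, centres at y = -55 and +55 mm: one holds the thin cork pad, the other the thick cork block (which is which varies)
- pad: thin cork pad, 76 by 99 by 6 mm, lying loose on the floor of one pocket. Origin at the centre of its underside. A tin standing on it has its top 8 mm below the case's rim
- block: thick cork block, 76 by 99 by 32 mm, lying loose on the floor of the other pocket. Origin at the centre of its underside. A tin standing on it sticks out 18 mm above the rim and blocks the lid
- lid (a joint): lid angle, rad: 0 closed flat on the rim, 1.57 upright, starting at 1.65 to 1.9 (leaning back, open). A stiff hinge holds it at any angle; a push of about 2 N near its free edge moves it
- lid_hinge (a point): middle of the lid's hinge line, which runs along the case's y axis at x = +46 mm, 77.5 mm above the table
- lid_edge (a point): middle of the lid's free edge, on its outer face, 92 mm from the hinge line. The lid is a plain panel 92 by 225 by 8 mm without a handle: push it shut on its outer face (behind it when open, on top when closed)
- mug: white mug, 76 mm across, 85 mm high, bystander. Origin at the centre of its underside
- punch: hand punch with a wooden handle, 140 mm long, lying on the table, bystander. Origin near its middle
- tray: small gilded tray, 100 by 204 mm over its two loop handles, 16 mm high, bystander. Origin at the centre of its underside
Things that resemble listed ones, but are neither listed nor needed, are in the scene too. Several things have the shape of the block; the one meant has the colours described above.

How it is judged:
On the way, in this order (a step that is already met when the one before it is completed fails the run):
1. the tin's label faces the scanner, the tin still standing on the turntable, the switch not yet flipped (angle between the x axis of tin and the x axis of station, either way round below 0.2 rad and x of tin_label in the frame of station above 0.015 m and horizontal distance between tin and station below 0.012 m and angle between tin's own z axis and vertical below 0.1 rad and value of joint switch below 0.3 rad), for 0.2 s.
2. the switch is flipped over while the label faces the scanner (angle between the x axis of tin and the x axis of station, either way round below 0.2 rad and x of tin_label in the frame of station above 0.015 m and horizontal distance between tin and station below 0.012 m and angle between tin's own z axis and vertical below 0.1 rad and value of joint switch above 0.7 rad), for 0.2 s.
3. the tin stands upright in the case with its top below the rim, let go, the lid still open (z of tin_top in the frame of case below 0.075 m and z of tin in the frame of case above 0.003 m and angle between tin's own z axis and vertical below 0.12 rad and x of tin in the frame of case between -0.043 and 0.043 m and y of tin in the frame of case between -0.11 and 0.11 m and contact force between the fingers and tin below 0.1 N and linear speed of tin below 0.02 m/s and value of joint lid above 0.9 rad), for 0.2 s.
At the end, for the whole second after the job is handed in: The tin stands upright (within 0.12 rad) in the case, its top below the rim, at rest and let go; the lid is closed (within 0.05 rad) and still; the switch is still flipped (above 0.7 rad); both cork inserts lie in their pockets (z of tin_top in the frame of case below 0.075 m and z of tin in the frame of case above 0.003 m and angle between tin's own z axis and vertical below 0.12 rad and x of tin in the frame of case between -0.043 and 0.043 m and y of tin in the frame of case between -0.11 and 0.11 m and contact force between the fingers and tin below 0.1 N and linear speed of tin below 0.02 m/s and value of joint lid below 0.05 rad and velocity of joint lid below 0.05 rad/s and value of joint switch above 0.7 rad and z of pad in the frame of case between 0 and 0.02 m and horizontal distance between each of pad, block and case below 0.075 m and z of block in the frame of case between 0 and 0.02 m); the robot touches nothing.
It fails at once if the tin is touched before the switch has been flipped (contact force between any of the fingers, the arm and tin above 0.5 N and value of joint switch below 0.7 rad).
It fails at once if the tin is tipped over (angle between tin's own z axis and vertical above 0.7 rad).
It fails at once if the tin is dropped into the case (faster than 0.6 m/s within it) (x of tin in the frame of case between -0.043 and 0.043 m and y of tin in the frame of case between -0.11 and 0.11 m and z of tin in the frame of case below 0.07 m and linear speed of tin above 0.6 m/s).
It fails at once if the lid is slammed (coming down at the rim faster than 4 rad/s) (value of joint lid below 0.35 rad and velocity of joint lid below -4 rad/s).
It fails at once if the mug, the punch or the tray is moved more than 30 mm (distance of any of mug, punch, tray from where it was at the start of the episode above 0.03 m).
It also fails if it takes over 72 s, if anything falls off the work surface, if the arm or the gripper's body presses on something with over 40 N, if the wrist force passes 120 N, or if a joint passes its speed limit or range.

## Working session

There is one attempt and no reset: what is moved stays moved. The work goes in short steps, Python scripts to look and compute and a tool call to move; the robot and the scene stay as the last step left them, time stands still between calls to the robot, and variables do not carry over. Pictures are saved under pics/ and viewed, at most 10 in all, crops included, and the job is handed in when it is done.

Besides the shell and the picture viewer there is one more tool, called after "Emit:" as name(argument=value, ...), one argument or row to a line, values as JSON. step_arm: Moves the arm, as the interface text tells. Its arguments: {"type":"object","properties":{"targets":{"type":"array"},"force":{"type":"number"}},"required":["targets"]}

```bash
ls && mkdir -p pics && cat > h.py <<'E'
import numpy as np, cv2
from bench import ctrl
def grab(name):
    im,d=ctrl.get_image(name); p=ctrl.camera_params(name)
    K=np.array(p["intrinsics"]); R=cv2.Rodrigues(np.array(p["rvec"],float))[0]; t=np.array(p["tvec"],float).ravel()
    v,u=np.mgrid[:480,:640]
    c=np.stack([(u-K[0,2])/K[0,0]*d,(v-K[1,2])/K[1,1]*d,d],-1)
    W=(c-t)@R
    W[d==0]=np.nan
    return im,d,W,(K,R,t)
def save(im,n): cv2.imwrite("pics/"+n,im[...,::-1])
def proj(cam,P):
    K,R,t=cam; c=R@np.asarray(P,float)+t; q=K@c; return q[:2]/q[2]
E
python3 - <<'E'
from h import *
for n in("top","side"):
    im,d,W,cam=grab(n); save(im,n+"0.png"); np.savez("/tmp/"+n+"0.npz",im=im,W=W)
    K,R,t=cam; print(n,-R.T@t,R[2],K[0,0])
print(ctrl.get_state(),ctrl.tcp_to_grasp)
E
```

```text
pics
top [0.3971313  0.00201649 0.96730104] [ 0.17969921 -0.00902256 -0.98368023] 448.88867835659363
side [0.33887223 1.04298446 0.68256178] [ 0.16243045 -0.86416551 -0.47627127] 599.711647227824
{'time': 0.1, 'joint_positions': array([ 1.16209968,  0.32176487, -0.07009222,  1.45153471,  0.02261049,
        1.37080877, -0.05692466]), 'qd': array([ 0.000198  , -0.00354576,  0.00078728, -0.00174103, -0.00057545,
        0.00097635,  0.00055323]), 'joint_torque': array([ 1.05798488e-03, -4.92571378e+01, -4.05037813e-01, -3.13397241e+01,
       -6.41825167e-02,  3.95281019e-02,  7.98700898e-05]), 'position': array([ 0.26645807, -0.59233573,  0.22156975]), 'tool_rot': array([-3.07002282e+00, -6.58860680e-01,  7.22923271e-04]), 'ft_force': array([0.01142002, 0.22264146, 0.12277192]), 'torque': array([-0.00966904,  0.02998631,  0.0039423 ]), 'grip_force': 0.0, 'grip_width': 0.9996047663153134} -0.0187
```

View pics/top0.png

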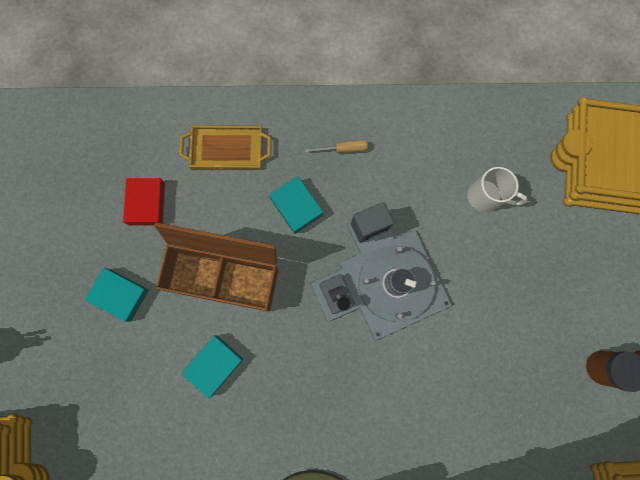

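View pics/side0.png

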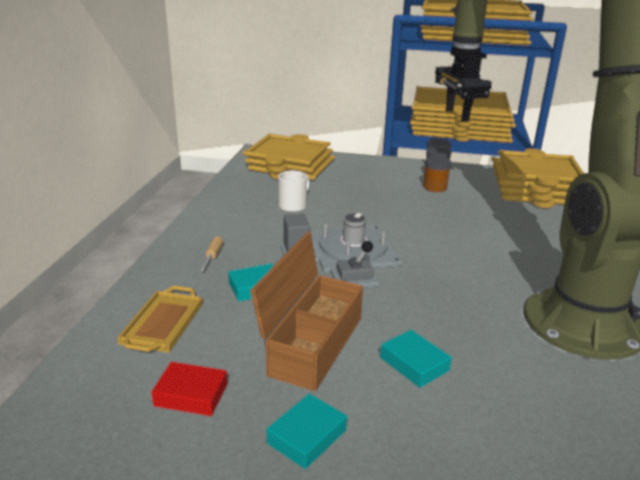

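The top view has up = +x and left = +y. The case is centred near (218,270) with its hinge on the far side. The station is near (400,285), with the scanner at (372,222), the switch ball at (343,302) and the tin at (402,283), whose seal points right at (410,284). The side view shows the lid leaning back. The cork inserts are in the case, and the teal and red blocks are decoys.

```bash
cat > m.py <<'E'
from h import *
def measure(tag,show=False):
    im,d,W,cam=grab("top")
    Z=W[...,2]
    def blob(zlo,zhi,u0,u1,v0,v1,extra=None):
        m=(Z>zlo)&(Z<zhi); b=np.zeros_like(m); b[v0:v1,u0:u1]=1; m&=b
        if extra is not None: m&=extra
        return m
    return im,d,W,cam,Z,blob
E
python3 - <<'E'
from m import *
im,d,W,cam,Z,blob=measure("a")
hsv=cv2.cvtColor(im,cv2.COLOR_RGB2HSV)
def rect(m,n):
    k,l,s,c=cv2.connectedComponentsWithStats(m.astype(np.uint8))
    i=1+np.argmax(s[1:,4]); P=W[l==i]
    r=cv2.minAreaRect(P[:,:2].astype(np.float32)); print(n,s[i,4],"c",np.round(r[0],4),"size",np.round(r[1],4),"ang",round(r[2],2),"z",np.round(np.median(P[:,2]),4)); return P
rect(blob(.085,.096,330,420,180,250),"scanner")
P=rect(blob(.079,.092,370,440,255,310),"tin top")
m=blob(.079,.092,370,440,255,310)&(im.min(2)>150)
print("seal",m.sum(),W[m].mean(0))
m=blob(.05,.11,320,360,280,325)&(im.max(2)<40); print("ball",m.sum(),W[m].mean(0),W[m].max(0))
m=blob(.046,.066,350,455,235,330)
k,l,s,c=cv2.connectedComponentsWithStats(m.astype(np.uint8))
for i in range(1,k):
    if s[i,4]>3: print("peg?",s[i,4],c[i],W[l==i].mean(0))
rect(blob(.022,.031,340,470,230,340),"disc")
rect(blob(.008,.016,300,470,220,345),"base")
m=blob(.07,.082,140,290,220,320); P=rect(m,"rim")
for z0,z1,n in((.005,.02,"pad"),(.03,.045,"block")): rect(blob(z0,z1,155,280,240,315),n)
m=blob(.085,.25,140,290,210,260); P=W[m]; print("lid",P.min(0),P.max(0)); 
k=P[P[:,2]>.16]; print(k.mean(0) if len(k) else 0)
# crop
big=cv2.resize(im[180:350,300:470],None,fx=3.4,fy=3.4,interpolation=cv2.INTER_CUBIC); save(big,"st.png")
for n,b in(("mug",(460,530,160,215)),("punch",(300,375,135,158)),("tray",(175,275,120,175))):
    m=blob(.006,.1,*b); print(n,W[m].min(0),W[m].max(0))
E
```

```text
scanner 829 c [ 0.603  -0.1312] size [0.0503 0.0705] ang 23.02 z 0.09
tin top 507 c [ 0.4786 -0.1835] size [0.0487 0.0489] ang 16.41 z 0.0848
seal 58 [ 0.47436445 -0.1991045   0.08493582]
ball 115 [ 0.43566578 -0.06695881  0.08743552] [ 0.44760207 -0.05671881  0.09417243]
peg? 31 [364.96774194 237.16129032] [ 0.57137788 -0.11812113  0.05638464]
peg? 23 [398.26086957 248.95652174] [ 0.54594795 -0.18609938  0.05518183]
peg? 41 [389.46341463 284.6097561 ] [ 0.47276278 -0.16444961  0.05581089]
peg? 20 [365.2 280.5] [ 0.48180563 -0.11550916  0.05532409]
peg? 24 [431.54166667 282.875     ] [ 0.47520852 -0.25071709  0.05424363]
peg? 22 [398.54545455 315.18181818] [ 0.41123167 -0.18000282  0.05526404]
disc 3724 c [ 0.4786 -0.1832] size [0.158  0.1581] ang 85.88 z 0.0263
base 3586 c [ 0.4987 -0.1352] size [0.2543 0.2555] ang 22.93 z 0.0123
rim 893 c [0.4929 0.1849] size [0.225  0.0935] ang 78.16 z 0.077
pad 1655 c [0.5057 0.2457] size [0.0941 0.081 ] ang 78.1 z 0.0114
block 1792 c [0.4825 0.1335] size [0.1019 0.0797] ang 78.07 z 0.0374
lid [0.52066167 0.06168419 0.08510416] [0.58345908 0.28466909 0.17316393]
[0.55643402 0.17047747 0.16634957]
mug [ 0.6354876  -0.46074142  0.00601097] [ 0.71062818 -0.35478514  0.08992515]
punch [ 0.77396813 -0.13303517  0.00842567] [0.80127585 0.0037081  0.02967008]
tray [0.73959465 0.08158982 0.00600384] [0.84429095 0.2990726  0.02422216]
```

View pics/st.png

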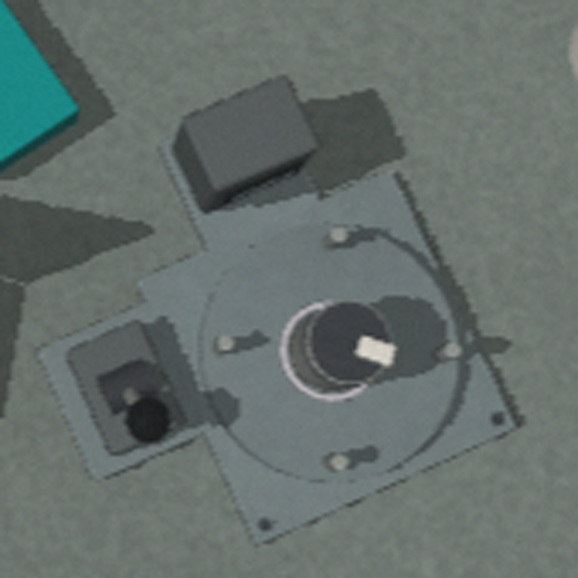

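The station axis is at (0.4786, -0.1833) with a heading of 22.9°. The label points to about -105°, so the table must turn about +128°. The crop shows the pegs at -2.7° + 90°k, the switch ball at (150,418) and the seal at (375,350). The thin pad is in the case's +y pocket. I'll cage the near peg at (0.411, -0.180) between the fingers and carry it round.

Emit:
step_arm(
  targets=[
    [0.96,2.75,0,0,0,-1.8,0.3],
    [0.96,2.75,0,0,0,-1.8,0.3],
    [0.96,2.75,0,0,0,-1.8,0.3],
    [0.96,2.75,0,0,0,-1.8,0.3],
    [0.96,2.75,0,0,0,-1.8,0.3],
  ],
)

```text
time: 0.57
position: [0.3149, -0.4538, 0.2222]
tool_rot: [-3.114, -0.414, 0.0]
ft_force: [0.7, 0.1, 0.6]
grip_width: 0.706
grip_force: 0.0
```

Emit:
step_arm(
  targets=[
    [0.96,2.75,0,0,0,-1.8,0.3],
    [0.96,2.75,0,0,0,-1.8,0.3],
    [0.96,2.75,0,0,0,-1.8,0.3],
    [0.96,2.75,0,0,0,-1.8,0.3],
    [0.96,2.75,0,0,0,-1.8,0.3],
  ],
)

```text
time: 0.98
position: [0.3628, -0.3163, 0.2224]
tool_rot: [3.137, 0.168, -0.001]
ft_force: [0.8, 0.2, -0.1]
grip_width: 0.344
grip_force: 0.0
```

Emit:
step_arm(
  targets=[
    [0.96,2.75,0,0,0,-1.8,0.3],
    [0.96,2.75,0,0,0,-1.8,0.3],
    [0.96,2.75,0,0,0,-1.8,0.3],
    [0.96,2.75,0,0,0,-1.8,0.3],
    [0.96,2.75,0,0,0,-1.8,0.3],
  ],
)

```text
time: 1.4
position: [0.4107, -0.1788, 0.2225]
tool_rot: [3.14, -0.079, -0.0]
ft_force: [0.3, -0.5, -0.3]
grip_width: 0.306
grip_force: 0.0
```

Emit:
step_arm(
  targets=[
    [0,0,-2,0,0,0,0.3],
    [0,0,-2,0,0,0,0.3],
    [0,0,-2,0,0,0,0.3],
    [0,0,-2,0,0,0,0.3],
    [0,0,0,0,0,0,0.3],
  ],
)

```text
time: 1.82
position: [0.4078, -0.179, 0.1388]
tool_rot: [-3.138, 0.075, 0.01]
ft_force: [-1.1, 0.2, -0.6]
grip_width: 0.305
grip_force: 0.0
```

```bash
cat >> h.py <<'E'
def tool():
    s=ctrl.get_state(); R=cv2.Rodrigues(np.array(s["tool_rot"],float))[0]
    print("t",round(s["time"],2),"p",np.round(s["position"],4),"yhead",round(np.degrees(np.arctan2(R[1,1],R[0,1])),1),"zaxis",np.round(R[:,2],3),"w",round(s["grip_width"],3),"gf",round(s["grip_force"],1),"f",np.round(s["ft_force"],1),"q7",np.round(s["joint_positions"],2))
    return s
E
python3 -c "from h import *; tool()"
```

```text
t 1.82 p [ 0.4078 -0.179   0.1388] yhead -92.8 zaxis [-0.007  0.003 -1.   ] w 0.305 gf 0.0 f [-1.1  0.2 -0.6] q7 [ 0.78 -0.03 -0.42  2.02 -0.02  1.16 -1.25]
```

Emit:
step_arm(
  targets=[
    [0,0,-0.8,0,0,0,0.3],
    [0,0,-0.8,0,0,0,0.3],
    [0,0,-0.8,0,0,0,0.3],
    [0,0,-0.8,0,0,0,0.3],
    [0,0,-0.8,0,0,0,0.3],
  ],
)

```text
time: 2.23
position: [0.411, -0.1805, 0.1023]
tool_rot: [3.14, -0.076, 0.001]
ft_force: [0.1, -0.2, 0.8]
grip_width: 0.297
grip_force: 0.0
```

Emit:
step_arm(
  targets=[
    [0,0,-0.8,0,0,0,0.3],
    [0,0,-0.4,0,0,0,0.3],
    [0,0,0,0,0,0,0.3],
    [0,0,0,0,0,0,0.3],
    [0,0,0,0,0,0,0.3],
  ],
)

```text
time: 2.65
position: [0.411, -0.1804, 0.0909]
tool_rot: [3.14, -0.076, 0.001]
ft_force: [0.2, -0.7, -0.6]
grip_width: 0.3
grip_force: 0.0
```

```bash
python3 -c "from h import *; tool()"
```

```text
t 2.65 p [ 0.411  -0.1804  0.0909] yhead -92.8 zaxis [ 0.001 -0.    -1.   ] w 0.3 gf 0.0 f [ 0.2 -0.7 -0.6] q7 [ 0.78  0.02 -0.42  2.07  0.01  1.04 -1.27]
```

Emit:
step_arm(
  targets=[
    [0,0,-1.2,0,0,0,0.3],
    [0,0,-1.2,0,0,0,0.3],
    [0,0,-1.2,0,0,0,0.3],
    [0,0,-1.2,0,0,0,0.3],
    [0,0,0,0,0,0,0.3],
  ],
)

```text
time: 3.07
position: [0.4094, -0.1797, 0.0411]
tool_rot: [-3.139, 0.076, 0.004]
ft_force: [-0.3, -0.4, 0.7]
grip_width: 0.298
grip_force: 0.0
```

Emit:
step_arm(
  targets=[
    [0,0,0,0,0,0,0.17],
    [0,0,0,0,0,0,0.17],
    [0,0,0,0,0,0,0.17],
    [0,0,0,0,0,0,0.17],
    [0,0,0,0,0,0,0.17],
  ],
  force=3,
)

```text
time: 3.48
position: [0.4111, -0.1806, 0.0432]
tool_rot: [3.14, -0.076, 0.002]
ft_force: [0.5, -0.3, -0.3]
grip_width: 0.177
grip_force: 0.0
```

```bash
python3 -c "
from h import *
s=tool(); p=s['position'][:2]; c=np.array([.4786,-.1833])
v=p-c; print(np.hypot(*v),np.degrees(np.arctan2(v[1],v[0])))
a=np.radians(177.3+6.4*np.arange(21)); P=np.c_[np.cos(a),np.sin(a)]*6.8
for i,x in enumerate(np.diff(np.round(P,2),axis=0)): print(i,np.round(x,2))
"
```

```text
t 3.48 p [ 0.4111 -0.1806  0.0432] yhead -92.8 zaxis [ 0.001 -0.001 -1.   ] w 0.177 gf 0.0 f [ 0.5 -0.3 -0.3] q7 [ 0.77  0.09 -0.43  2.12  0.05  0.94 -1.3 ]
0.06751484216543027 177.6724698620672
0 [ 0.   -0.76]
1 [ 0.1  -0.75]
2 [ 0.17 -0.74]
3 [ 0.26 -0.72]
4 [ 0.33 -0.68]
5 [ 0.41 -0.64]
6 [ 0.47 -0.59]
7 [ 0.54 -0.53]
8 [ 0.6  -0.47]
9 [ 0.64 -0.4 ]
10 [ 0.69 -0.33]
11 [ 0.72 -0.25]
12 [ 0.74 -0.17]
13 [ 0.75 -0.08]
14 [0.76 0.  ]
15 [0.76 0.09]
16 [0.74 0.17]
17 [0.71 0.25]
18 [0.69 0.33]
19 [0.64 0.4 ]
```

Emit:
step_arm(
  targets=[
    [0,-0.76,0,0,0,6.4,0.17],
    [0.1,-0.75,0,0,0,6.4,0.17],
    [0.17,-0.74,0,0,0,6.4,0.17],
    [0.26,-0.72,0,0,0,6.4,0.17],
    [0.33,-0.68,0,0,0,6.4,0.17],
  ],
)

```text
time: 3.9
position: [0.4192, -0.2169, 0.0429]
tool_rot: [-3.038, -0.801, 0.001]
ft_force: [0.6, 1.3, 0.6]
grip_width: 0.17
grip_force: 0.6
```

Emit:
step_arm(
  targets=[
    [0.41,-0.64,0,0,0,6.4,0.17],
    [0.47,-0.59,0,0,0,6.4,0.17],
    [0.54,-0.53,0,0,0,6.4,0.17],
    [0.6,-0.47,0,0,0,6.4,0.17],
    [0.64,-0.4,0,0,0,6.4,0.17],
  ],
)

```text
time: 4.32
position: [0.4454, -0.2436, 0.0426]
tool_rot: [-2.699, -1.606, 0.002]
ft_force: [-1.2, -0.5, -0.1]
grip_width: 0.171
grip_force: 0.6
```

```bash
cat > lab.py <<'E'
from m import *
im,d,W,cam,Z,blob=measure("a")
m=blob(.079,.092,370,440,250,310)
if m.sum()>50:
    c=np.array(cv2.minAreaRect(W[m][:,:2].astype(np.float32))[0]); s=m&(im.min(2)>150)
    v=W[s][:,:2].mean(0)-c; print("tin",m.sum(),c,"seal",s.sum(),np.degrees(np.arctan2(v[1],v[0])),np.hypot(*v))
a=np.c_[W.reshape(-1,3)]; q=a[(a[:,2]>.046)&(a[:,2]<.066)]; v=q[:,:2]-[.4786,-.1833]; r=np.hypot(*v.T); k=(r>.06)&(r<.076)
ang=np.degrees(np.arctan2(*v[k].T[::-1])); h=np.histogram(ang,72,(-180,180)); print([(int(e),int(n)) for n,e in zip(*h) if n>2])
save(im,"t%d.png"%(100*ctrl.get_state()["time"]))
E
python3 -c "from h import *; tool(); import lab"
```

```text
t 4.32 p [ 0.4454 -0.2436  0.0426] yhead -28.5 zaxis [-0.001 -0.    -1.   ] w 0.171 gf 0.6 f [-1.2 -0.5 -0.1] q7 [ 0.88  0.22 -0.47  1.98  0.12  0.96 -0.15]
tin 510 [ 0.47911975 -0.18394148] seal 62 -52.3243638270974 0.016321745158794358
[(-115, 3), (-40, 3), (-35, 17), (-30, 4), (50, 5), (55, 14), (60, 3), (140, 5), (145, 15), (150, 3)]
```

Emit:
step_arm(
  targets=[
    [0.69,-0.33,0,0,0,6.4,0.17],
    [0.72,-0.25,0,0,0,6.4,0.17],
    [0.74,-0.17,0,0,0,6.4,0.17],
    [0.75,-0.08,0,0,0,6.4,0.17],
    [0.76,0,0,0,0,6.4,0.17],
  ],
)

```text
time: 4.78
position: [0.4819, -0.2521, 0.0426]
tool_rot: [-2.155, -2.285, 0.002]
ft_force: [-0.7, -1.0, 0.5]
grip_width: 0.173
grip_force: 0.6
```

Emit:
step_arm(
  targets=[
    [0.76,0.09,0,0,0,6.4,0.17],
    [0.74,0.17,0,0,0,6.4,0.17],
    [0.71,0.25,0,0,0,6.4,0.17],
    [0.69,0.33,0,0,0,6.4,0.17],
    [0.64,0.4,0,0,0,6.4,0.17],
  ],
)

```text
time: 5.2
position: [0.5178, -0.2399, 0.0427]
tool_rot: [1.442, 2.791, -0.002]
ft_force: [0.2, -1.2, 0.3]
grip_width: 0.171
grip_force: 0.6
```

Emit:
step_arm(
  targets=[
    [0,0,0,0,0,0,0.17],
    [0,0,0,0,0,0,0.17],
    [0,0,0,0,0,0,0.17],
    [0,0,0,0,0,0,0.17],
    [0,0,0,0,0,0,0.17],
  ],
)

```text
time: 5.62
position: [0.5175, -0.2393, 0.0426]
tool_rot: [1.448, 2.788, -0.001]
ft_force: [0.6, -0.2, -0.4]
grip_width: 0.17
grip_force: 0.0
```

```bash
python3 -c "from h import *; tool(); import lab"
```

```text
t 5.62 p [ 0.5175 -0.2393  0.0426] yhead 35.1 zaxis [-0. -0. -1.] w 0.17 gf 0.0 f [ 0.6 -0.2 -0.4] q7 [ 0.92  0.38 -0.63  1.83  0.26  1.02  0.8 ]
tin 517 [ 0.49099642 -0.19470249] seal 68 77.78883680936082 0.015058642763830782
[(-150, 12), (-145, 12), (-60, 6), (-55, 5), (30, 8), (35, 14), (120, 12), (125, 9)]
```

```bash
ls pics; python3 -c "
import cv2; im=cv2.imread('pics/'+sorted(__import__('os').listdir('pics'),key=lambda f:__import__('os').path.getmtime('pics/'+f))[-1]); cv2.imwrite('pics/c1.png',cv2.resize(im[180:350,300:470],None,fx=3.4,fy=3.4,interpolation=cv2.INTER_CUBIC))"
```

```text
side0.png
st.png
t436.png
t566.png
top0.png
```

View pics/c1.png

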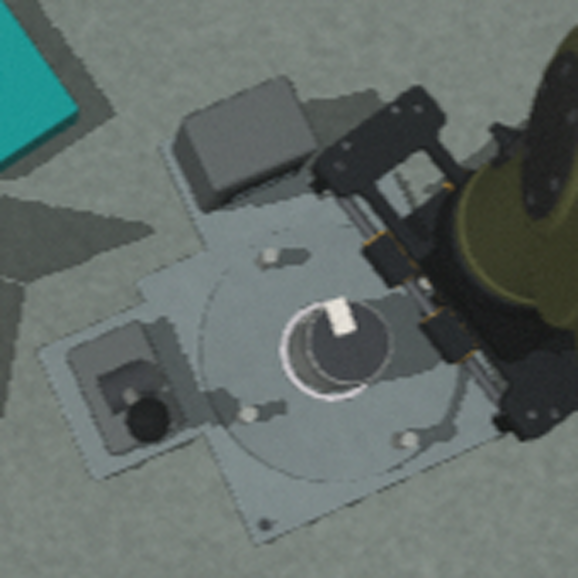

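The crop shows the seal at (341,316), pointing up-left roughly at the scanner. The gripper edge contaminated the tin mask, so I'll re-measure with the mask limited to the tin.

```bash
cat > lab.py <<'E'
from m import *
C=np.array([.4786,-.1833])
im,d,W,cam,Z,blob=measure("a")
m=(Z>.079)&(Z<.092)&(np.hypot(W[...,0]-C[0],W[...,1]-C[1])<.03)
c=np.array(cv2.minAreaRect(W[m][:,:2].astype(np.float32))[0]); s=m&(im.min(2)>150)
v=W[s][:,:2].mean(0)-c; r=cv2.minAreaRect(W[s][:,:2].astype(np.float32))
print("tin",m.sum(),c,"seal",s.sum(),np.degrees(np.arctan2(v[1],v[0])),np.hypot(*v),r[1:])
b=(Z>.06)&(Z<.1)&(im.max(2)<40)&(np.hypot(W[...,0]-.457,W[...,1]+.057)<.05); print("ball",b.sum(),W[b].mean(0) if b.any() else 0)
E
python3 -c "import lab"
```

```text
tin 511 [ 0.4784112  -0.18377262] seal 68 13.514853512577133 0.016217074882658517 ((0.020475413650274277, 0.013032334856688976), 20.030426025390625)
ball 91 [ 0.43545582 -0.06747129  0.08725365]
```

```bash
python3 - <<'E'
from h import *
z=np.load("/tmp/top0.npz"); im2,d,W2,cam=grab("top")
from scipy.optimize import minimize
for im,W in((z["im"],z["W"]),(im2,W2)):
    g=im.mean(2).astype(float); D=W[...,:2]-[.4786,-.1834]; r=np.hypot(D[...,0],D[...,1])
    m=(W[...,2]>.081)&(W[...,2]<.09)&(r<.024); w=np.clip((g[m]-60)/140,0,1)
    v=(D[m]*w[:,None]).sum(0)/w.sum()
    # template: strip 12 wide, from r=5 to 25
    def cost(p):
        a,ox,oy=p; u=np.array([np.cos(a),np.sin(a)]); X=D[m]-[ox,oy]; l=X@u; t=X@[-u[1],u[0]]
        q=1/(1+np.exp(-(l-.005)/.0008))/(1+np.exp((abs(t)-.006)/.0008)); return ((q-w)**2).sum()
    A=np.radians(np.arange(-180,180,2)); a=A[np.argmin([cost((x,0,0)) for x in A])]
    best=minimize(cost,[a,0,0],method="Nelder-Mead",options=dict(initial_simplex=[[a,0,0],[a+.1,0,0],[a,.001,0],[a,0,.001]])); best0=minimize(lambda p:cost((p[0],0,0)),[a],method="Nelder-Mead")
    print(m.sum(),"centroid",np.degrees(np.arctan2(v[1],v[0])),np.hypot(*v),"fit",np.degrees(best.x[0]),best.x[1:],best.fun,"fit0",np.degrees(best0.x),best0.fun)
E
```

```text
459 centroid -113.42397934679437 0.007531613874687155 fit -109.60516919884577 [ 0.00025525 -0.00161207] 5.262417143939757 fit0 [-106.90058594] 6.617387585170922
463 centroid 25.30698344802388 0.007446179759134521 fit 19.516947432083175 [ 0.00023961 -0.00192171] 8.474171215723722 fit0 [12.5625] 9.1147440405977
```

The fit gives a label heading of about 19.5°, against a target of 22.9°. I'll nudge it another 3.3°, lift away and go to the switch.

Emit:
step_arm(
  targets=[
    [0.16,0.11,0,0,0,1.6,0.17],
    [0.16,0.11,0,0,0,1.6,0.17],
    [0,0,0,0,0,0,0.17],
    [0,0,0,0,0,0,0.3],
    [0,0,0,0,0,0,0.3],
  ],
)

```text
time: 6.18
position: [0.5212, -0.2367, 0.0425]
tool_rot: [1.367, 2.829, 0.0]
ft_force: [-0.9, -1.0, 0.3]
grip_width: 0.245
grip_force: 0.0
```

Emit:
step_arm(
  targets=[
    [0,0,1,0,0,0,0.3],
    [0,0,2.5,0,0,0,0.3],
    [0,0,3,0,0,0,0.3],
    [0,0,3,0,0,0,0.5],
    [0,0,3.2,0,0,0,0.5],
  ],
)

```text
time: 6.6
position: [0.5208, -0.2364, 0.1713]
tool_rot: [-1.366, -2.829, -0.0]
ft_force: [0.9, -0.6, -0.9]
grip_width: 0.378
grip_force: 0.0
```

Emit:
step_arm(
  targets=[
    [-1.65,3.45,0,0,0,-3.1,0.5],
    [-1.65,3.45,0,0,0,-3.1,0.5],
    [-1.65,3.45,0,0,0,-3.1,0.5],
    [-1.65,3.45,0,0,0,-3.1,0.5],
    [-1.65,3.45,0,0,0,-3.1,0.5],
  ],
)

```text
time: 7.02
position: [0.4378, -0.0626, 0.1701]
tool_rot: [1.739, 2.616, -0.0]
ft_force: [-0.2, 0.2, 1.0]
grip_width: 0.499
grip_force: 0.0
```

Emit:
step_arm(
  targets=[
    [0,0,0,0,0,0,0.5],
    [0,0,0,0,0,0,0.5],
    [0,0,0,0,0,0,0.5],
    [0,0,0,0,0,0,0.5],
    [0,0,0,0,0,0,0.5],
  ],
)

```text
time: 7.43
position: [0.439, -0.0653, 0.1697]
tool_rot: [-1.738, -2.617, -0.001]
ft_force: [-0.2, -0.4, -0.9]
grip_width: 0.5
grip_force: 0.0
```

```bash
python3 -c "from h import *; s=tool(); C=np.array([.4786,-.1833]); v=s['position'][:2]-C; ex=np.array([.9212,.3891]); print('station xy',v@ex, v@[-ex[1],ex[0]]); import lab"
```

```text
t 7.43 p [ 0.439  -0.0653  0.1697] yhead 22.8 zaxis [ 0.     0.001 -1.   ] w 0.5 gf 0.0 f [-0.2 -0.4 -0.9] q7 [ 0.91 -0.08 -0.78  1.98 -0.06  1.22  0.55]
station xy 0.009409289574117088 0.12407854240696611
tin 0 [0. 0.] seal 0 nan nan ((0.0, 0.0), 0.0)
ball 0 0lab.py:6: RuntimeWarning: Mean of empty slice.
  v=W[s][:,:2].mean(0)-c; r=cv2.minAreaRect(W[s][:,:2].astype(np.float32))
  ret = um.true_divide(
```

Emit:
step_arm(
  targets=[
    [0,0,-2.4,0,0,0,0.5],
    [0,0,-2.4,0,0,0,0.5],
    [0,0,-2.4,0,0,0,0.5],
    [0,0,-2.2,0,0,0,0.5],
    [0,0,-1.0,0,0,0,0.5],
  ],
)

```text
time: 7.9
position: [0.4368, -0.0644, 0.0629]
tool_rot: [-1.734, -2.614, 0.0]
ft_force: [-0.2, 1.3, -0.5]
grip_width: 0.498
grip_force: 0.0
```

Emit:
step_arm(
  targets=[
    [0,0,0,0,0,0,0.5],
    [0.78,0.33,0,0,0,0,0.5],
    [0.78,0.33,0,0,0,0,0.5],
    [0.78,0.33,0,0,0,0,0.5],
    [0.78,0.33,0,0,0,0,0.5],
  ],
)

```text
time: 8.32
position: [0.4718, -0.051, 0.0668]
tool_rot: [1.735, 2.616, 0.001]
ft_force: [-1.2, -0.1, 1.7]
grip_width: 0.5
grip_force: 0.9
```

Emit:
step_arm(
  targets=[
    [0.78,0.33,0,0,0,0,0.5],
    [0.6,0.25,0,0,0,0,0.5],
    [0,0,0,0,0,0,0.5],
    [0,0,0,0,0,0,0.5],
    [0,0,0,0,0,0,0.5],
  ],
)

```text
time: 8.73
position: [0.4837, -0.0449, 0.0655]
tool_rot: [1.735, 2.619, 0.001]
ft_force: [-0.3, -0.1, -0.7]
grip_width: 0.498
grip_force: 0.0
```

```bash
python3 -c "from h import *; s=tool(); C=np.array([.4786,-.1833]); v=s['position'][:2]-C; ex=np.array([.9212,.3891]); print('station xy',v@ex, v@[-ex[1],ex[0]])"
```

```text
t 8.73 p [ 0.4837 -0.0449  0.0655] yhead 22.9 zaxis [ 0.  0. -1.] w 0.498 gf 0.0 f [-0.3 -0.1 -0.7] q7 [ 0.8   0.19 -0.82  2.01  0.17  1.01  0.31]
station xy 0.05855301210591907 0.12550196376236253
```

Emit:
step_arm(
  targets=[
    [0,0,2,0,0,0,0.5],
    [0,0,2.5,0,0,0,0.5],
    [0,0,2.5,0,0,0,0.5],
    [0,0,2.5,0,0,0,0.5],
    [0,0,1,0,0,0,0.5],
  ],
)

```text
time: 9.15
position: [0.4852, -0.0454, 0.1738]
tool_rot: [1.733, 2.614, 0.002]
ft_force: [1.3, -0.6, 0.5]
grip_width: 0.501
grip_force: 0.0
```

Emit:
step_arm(
  targets=[
    [0.6,-3.6,0,0,0,0,0.8],
    [0.6,-3.6,0,0,0,0,0.8],
    [0.6,-3.6,0,0,0,0,0.8],
    [0.6,-3.6,0,0,0,0,0.8],
    [0.6,-3.6,0,0,0,0,0.8],
  ],
)

```text
time: 9.57
position: [0.5131, -0.2271, 0.1699]
tool_rot: [-1.736, -2.618, 0.001]
ft_force: [0.8, 0.4, -0.6]
grip_width: 0.763
grip_force: 0.0
```

Emit:
step_arm(
  targets=[
    [0.6,-3.6,0,0,0,0,0.8],
    [0.6,-3.6,0,0,0,0,0.8],
    [0,0,0,0,0,0,0.8],
    [0,0,0,0,0,0,0.8],
    [0,0,0,0,0,0,0.8],
  ],
)

```text
time: 9.98
position: [0.5253, -0.2963, 0.1697]
tool_rot: [-1.735, -2.617, -0.002]
ft_force: [0.4, 0.5, 0.8]
grip_width: 0.803
grip_force: 0.0
```

```bash
python3 -c "
from h import *; s=tool(); import lab
big=cv2.resize(lab.im[180:350,300:470],None,fx=3.4,fy=3.4,interpolation=cv2.INTER_CUBIC); save(big,'c2.png')"
```

```text
t 9.98 p [ 0.5253 -0.2963  0.1697] yhead 22.9 zaxis [-0.001  0.002 -1.   ] w 0.803 gf 0.0 f [0.4 0.5 0.8] q7 [ 1.01  0.32 -0.66  1.62  0.2   1.27  0.72]
tin 507 [ 0.47861221 -0.18343394] seal 66 13.471015040490924 0.01591525860720339 ((0.02021118812263012, 0.013428009115159512), 18.559755325317383)
ball 106 [ 0.47607287 -0.04968945  0.08913677]
```

View pics/c2.png

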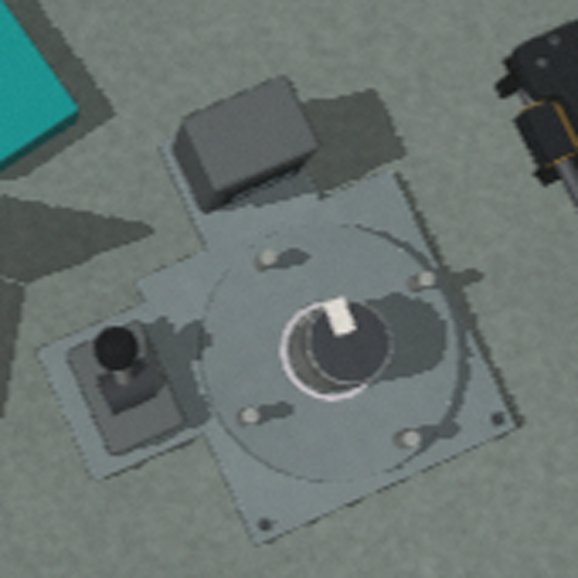

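The toggle is now flipped, with the ball at (117,348). The seal is at (341,316). I need the label heading more precisely, so I'll fit the tin's top disc and the seal purely in the RGB image.

```bash
python3 - <<'E'
from h import *
from scipy.optimize import minimize
im,d,W,cam=grab("top"); z=np.load("/tmp/top0.npz")
for I,WW,g0 in((z["im"],z["W"],-110),(im,W,18)):
    g=I.mean(2)
    v,u=np.mgrid[260:310,385:425]; G=g[260:310,385:425]
    if g0==18: print(G[5:36,5:34].astype(int)[::1, ::1])
    m=(WW[260:310,385:425,2]>.081)&(WW[260:310,385:425,2]<.09); print("depth disc centroid px",u[m].mean(),v[m].mean(),m.sum())
    print("pred px",proj(cam,[.4786,-.1834,.084]))
    e=proj(cam,[.4786+.02*np.cos(np.radians(22.9)),-.1834+.02*np.sin(np.radians(22.9)),.084]); print("pred seal dir end 22.9",e)
    w=np.clip((G-80)/120,0,1)*m; print("seal px",(w*u).sum()/w.sum(),(w*v).sum()/w.sum(), w.sum())
E
```

```text
depth disc centroid px 401.7858585858586 280.1777777777778 495
pred px [401.46647388 280.27729024]
pred seal dir end 22.9 [397.07112424 271.03092086]
seal px 407.50792164208224 281.9175837040505 71.18333333333334
[[127 126 123 124 124 123 125 124 124 125 126 128 125 124 123 124 123 124
  124 124 124 126 124 123 125 124 126 124 122]
 [127 126 123 125 124 122 123 125 126 127 127 126 125 123 122 123 124 122
  122 123 124 122 123 125 108  89  84  87 108]
 [128 126 127 127 126 127 126 127 128 151 170 149 124 123 124 122 124 124
  125 124 124 124 108  87  85  81  82  81  86]
 [128 127 125 117 119 136 159 179 203 212 213 175 119 117 124 126 123 106
   88  86  88  86  87  86  83  83  83  82  84]
 [116 132 168 182 181 197 211 211 212 212 214 183 107  73  72  85 106 106
   83  82  82  84  83  82  85  84  85  85  83]
 [161 187 183 159 137 174 208 213 213 212 214 186 113  70  70  70  72  81
   96  99  87  84  84  85  83  83  84  81  83]
 [172 137 101 102 109 130 186 211 210 213 217 215 162  69  65  68  70  71
   70  88 103  92  85  86  84  84  85  84  85]
 [140 117  96  97  88  75 167 215 217 21
[... 2377 characters left out ...]
3]
 [ 87  87  88  87  85  81  81  81  98 120 124 120 111 102 104 101  99 106
  107  96  87 108 124 125 125 126 125 126 126]
 [125 108  90  83  85  85  84  77  77  77  76  76  83  81  73  88 155 159
  111 106 123 125 128 125 127 128 126 127 127]
 [177 145 117 104  96  90  84  73  72  78  79  83  95 129 168 183 164 132
  125 122 125 128 124 127 127 127 127 126 127]
 [181 196 182 136 101  90 102 119 119 117 129 148 167 186 182 163 140 128
  126 126 123 127 130 126 127 126 126 127 126]]
depth disc centroid px 401.5919191919192 280.04242424242426 495
pred px [401.46647388 280.27729024]
pred seal dir end 22.9 [397.07112424 271.03092086]
seal px 399.1280610333435 274.2058172405572 81.55833333333334
```

The colour image is shifted about 1 px against depth. Corrected for that, the label heads about 19–20°, inside tolerance, and the switch is over. Next I grasp the tin.

Emit:
step_arm(
  targets=[
    [-0.93,2.26,0,0,0,0,0.8],
    [-0.93,2.26,0,0,0,0,0.8],
    [-0.93,2.26,0,0,0,0,0.8],
    [-0.93,2.26,0,0,0,0,0.8],
    [-0.95,2.25,0,0,0,0,0.8],
  ],
)

```text
time: 10.5
position: [0.4783, -0.1818, 0.1706]
tool_rot: [1.732, 2.62, -0.001]
ft_force: [0.3, -0.3, 0.7]
grip_width: 0.797
grip_force: 0.0
```

Emit:
step_arm(
  targets=[
    [0,0,0,0,0,0,0.8],
    [0,0,-1,0,0,0,0.8],
    [0,0,-1.2,0,0,0,0.8],
    [0,0,-1.2,0,0,0,0.8],
    [0,0,-1.2,0,0,0,0.8],
  ],
)

```text
time: 10.92
position: [0.4784, -0.1849, 0.1226]
tool_rot: [-1.736, -2.617, -0.0]
ft_force: [-0.3, 0.5, 1.1]
grip_width: 0.798
grip_force: 0.0
```

Emit:
step_arm(
  targets=[
    [0,0,-1.6,0,0,0,0.8],
    [0,0,-1.6,0,0,0,0.8],
    [0,0,-1.6,0,0,0,0.8],
    [0,0,-1.6,0,0,0,0.8],
    [0,0,-1,0,0,0,0.8],
  ],
)

```text
time: 11.33
position: [0.4774, -0.1841, 0.0474]
tool_rot: [-1.734, -2.615, -0.001]
ft_force: [-0.2, 0.1, -0.3]
grip_width: 0.798
grip_force: 0.0
```

Emit:
step_arm(
  targets=[
    [0,0,0,0,0,0,0.8],
    [0,0,0,0,0,0,0.7],
    [0,0,0,0,0,0,0.62],
    [0,0,0,0,0,0,0.4],
    [0,0,0,0,0,0,0.4],
  ],
  force=25,
)

```text
time: 11.75
position: [0.4797, -0.1847, 0.0515]
tool_rot: [1.735, 2.617, 0.0]
ft_force: [4.0, 1.4, -0.2]
grip_width: 0.578
grip_force: 1.2
```

Emit:
step_arm(
  targets=[
    [0,0,0,0,0,0,0.4],
    [0,0,0,0,0,0,0.4],
    [0,0,0.5,0,0,0,0.4],
    [0,0,1,0,0,0,0.4],
    [0,0,1.5,0,0,0,0.4],
  ],
)

```text
time: 12.17
position: [0.4773, -0.1838, 0.08]
tool_rot: [-1.733, -2.616, 0.001]
ft_force: [-0.0, -1.2, -2.9]
grip_width: 0.566
grip_force: 25.0
```

```bash
python3 -c "from h import *; tool()"
```

```text
t 12.17 p [ 0.4773 -0.1838  0.08  ] yhead 22.9 zaxis [-0.003  0.002 -1.   ] w 0.566 gf 25.0 f [-0.  -1.2 -2.9] q7 [ 0.97  0.22 -0.72  1.93  0.16  1.05  0.59]
```

Emit:
step_arm(
  targets=[
    [0,0,2.5,0,0,0,0.4],
    [0,0,3,0,0,0,0.4],
    [0,0,3,0,0,0,0.4],
    [0,0,2.5,0,0,0,0.4],
    [0,0,1,0,0,0,0.4],
  ],
)

```text
time: 12.58
position: [0.4805, -0.1847, 0.2048]
tool_rot: [1.732, 2.614, 0.0]
ft_force: [1.0, 0.5, -2.7]
grip_width: 0.571
grip_force: 25.0
```

Emit:
step_arm(
  targets=[
    [0.14,2.0,0,0,0,3.69,0.4],
    [0.14,2.8,0,0,0,3.69,0.4],
    [0.14,2.9,0,0,0,3.69,0.4],
    [0.14,2.9,0,0,0,3.69,0.4],
    [0.14,2.9,0,0,0,3.69,0.4],
  ],
)

```text
time: 13.0
position: [0.4849, -0.0481, 0.1999]
tool_rot: [-1.289, -2.864, 0.001]
ft_force: [0.7, -0.1, -2.6]
grip_width: 0.57
grip_force: 25.0
```

Emit:
step_arm(
  targets=[
    [0.14,2.9,0,0,0,3.69,0.4],
    [0.14,2.9,0,0,0,3.69,0.4],
    [0.14,2.9,0,0,0,3.69,0.4],
    [0.14,2.9,0,0,0,3.69,0.4],
    [0.14,2.9,0,0,0,3.69,0.4],
  ],
)

```text
time: 13.42
position: [0.4919, 0.0967, 0.2]
tool_rot: [-0.813, -3.034, 0.002]
ft_force: [0.6, -0.4, -3.2]
grip_width: 0.569
grip_force: 25.0
```

Emit:
step_arm(
  targets=[
    [0.14,2.9,0,0,0,3.69,0.4],
    [0.14,2.9,0,0,0,3.69,0.4],
    [0.14,2.8,0,0,0,3.69,0.4],
    [0.14,2.75,0,0,0,3.69,0.4],
    [0.14,2.0,0,0,0,3.69,0.4],
  ],
)

```text
time: 13.83
position: [0.4986, 0.2316, 0.2]
tool_rot: [-0.312, -3.125, -0.001]
ft_force: [0.1, 0.6, -1.8]
grip_width: 0.57
grip_force: 25.0
```

Emit:
step_arm(
  targets=[
    [0,0,0,0,0,0,0.4],
    [0,0,0,0,0,0,0.4],
    [0,0,0,0,0,0,0.4],
    [0,0,0,0,0,0,0.4],
    [0,0,0,0,0,0,0.4],
  ],
)

```text
time: 14.25
position: [0.5002, 0.2274, 0.2003]
tool_rot: [0.325, 3.125, -0.002]
ft_force: [-0.0, 0.8, -2.4]
grip_width: 0.572
grip_force: 25.0
```

```bash
python3 -c "
from h import *; s=tool(); c=np.array([.4929,.1849]); ex=np.array([.9787,-.2052]); v=s['position'][:2]-c; print('case',v@ex,v@[-ex[1],ex[0]])
im,d,W,cam=grab('side'); save(im[150:450,200:520],'s1.png')
Q=W[(W[...,2]>.02)&(W[...,2]<.3)]"
```

```text
t 14.25 p [0.5002 0.2274 0.2003] yhead 78.1 zaxis [-0.    -0.001 -1.   ] w 0.572 gf 25.0 f [-0.   0.8 -2.4] q7 [ 0.48  0.27 -1.1   1.71  0.25  1.32  0.69]
case -0.0015867486893577322 0.043108275375383
```

View pics/s1.png

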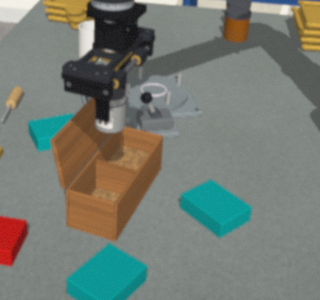

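The side crop shows the tin held upright above the case at (110,115), lid open behind it. I'll shift it the remaining 12 mm and lower it.

Emit:
step_arm(
  targets=[
    [-0.09,1.23,0,0,0,0,0.4],
    [0,0,0,0,0,0,0.4],
    [0,0,-2,0,0,0,0.4],
    [0,0,-2,0,0,0,0.4],
    [0,0,-2,0,0,0,0.4],
  ],
)

```text
time: 14.72
position: [0.4995, 0.2407, 0.1402]
tool_rot: [0.322, 3.124, -0.0]
ft_force: [-0.4, 0.7, -3.2]
grip_width: 0.569
grip_force: 25.0
```

Emit:
step_arm(
  targets=[
    [0,0,0,0,0,0,0.4],
    [0,0,0,0,0,0,0.4],
    [0,0,0,0,0,0,0.4],
    [0,0,0,0,0,0,0.4],
    [0,0,0,0,0,0,0.4],
  ],
)

```text
time: 15.13
position: [0.4998, 0.2418, 0.142]
tool_rot: [0.321, 3.123, 0.001]
ft_force: [-0.1, -0.2, -2.3]
grip_width: 0.57
grip_force: 25.0
```

```bash
python3 -c "
from h import *; s=tool(); c=np.array([.4929,.1849]); ex=np.array([.9787,-.2052]); v=s['position'][:2]-c; print('case',v@ex,v@[-ex[1],ex[0]])"
```

```text
t 15.13 p [0.4998 0.2418 0.142 ] yhead 78.3 zaxis [ 0.002  0.001 -1.   ] w 0.57 gf 25.0 f [-0.1 -0.2 -2.3] q7 [ 0.41  0.35 -1.07  1.77  0.32  1.22  0.62]
case -0.004918965934106292 0.05708742067825909
```

Emit:
step_arm(
  targets=[
    [0,-0.1,-1.2,0,0,0,0.4],
    [0,-0.1,-1.2,0,0,0,0.4],
    [0,0,-1.2,0,0,0,0.4],
    [0,0,-1.2,0,0,0,0.4],
    [0,0,-1.2,0,0,0,0.4],
  ],
)

```text
time: 15.55
position: [0.4984, 0.2391, 0.0787]
tool_rot: [-0.321, -3.124, 0.001]
ft_force: [0.2, 0.3, -3.3]
grip_width: 0.571
grip_force: 25.0
```

Emit:
step_arm(
  targets=[
    [0,0,-1.2,0,0,0,0.4],
    [0,0,-1.0,0,0,0,0.4],
    [0,0,-0.9,0,0,0,0.4],
    [0,0,-0.5,0,0,0,0.4],
    [0,0,0,0,0,0,0.4],
  ],
)

```text
time: 15.97
position: [0.4982, 0.2391, 0.0432]
tool_rot: [-0.32, -3.123, 0.001]
ft_force: [0.3, -0.1, -3.6]
grip_width: 0.568
grip_force: 25.0
```

Emit:
step_arm(
  targets=[
    [0,0,0,0,0,0,0.4],
    [0,0,0,0,0,0,0.4],
    [0,0,-0.2,0,0,0,0.4],
    [0,0,-0.2,0,0,0,0.4],
    [0,0,-0.1,0,0,0,0.4],
  ],
)

```text
time: 16.38
position: [0.4991, 0.2393, 0.0396]
tool_rot: [0.321, 3.125, -0.0]
ft_force: [-0.3, 0.3, -2.0]
grip_width: 0.568
grip_force: 25.0
```

```bash
python3 -c "
from h import *; s=tool(); c=np.array([.4929,.1849]); ex=np.array([.9787,-.2052]); v=s['position'][:2]-c; print('case',v@ex,v@[-ex[1],ex[0]])"
```

```text
t 16.38 p [0.4991 0.2393 0.0396] yhead 78.3 zaxis [ 0. -0. -1.] w 0.568 gf 25.0 f [-0.3  0.3 -2. ] q7 [ 0.33  0.47 -0.99  1.86  0.45  1.05  0.53]
case -0.005078652716690679 0.054528259117757494
```

Emit:
step_arm(
  targets=[
    [0,0,-0.1,0,0,0,0.4],
    [0,0,-0.1,0,0,0,0.4],
    [0,0,-0.05,0,0,0,0.4],
    [0,0,0,0,0,0,0.4],
    [0,0,0,0,0,0,0.4],
  ],
)

```text
time: 16.8
position: [0.499, 0.2394, 0.0371]
tool_rot: [-0.321, -3.125, -0.0]
ft_force: [-0.4, 0.6, -2.3]
grip_width: 0.568
grip_force: 25.0
```

Emit:
step_arm(
  targets=[
    [0,0,-0.1,0,0,0,0.4],
    [0,0,0,0,0,0,0.4],
    [0,0,0,0,0,0,0.4],
    [0,0,0,0,0,0,0.4],
    [0,0,0,0,0,0,0.4],
  ],
)

```text
time: 17.22
position: [0.4991, 0.2395, 0.0365]
tool_rot: [0.321, 3.125, 0.0]
ft_force: [-1.7, -0.3, 4.0]
grip_width: 0.57
grip_force: 25.0
```

Contact with the pad (force up by 6 N). I'll release with a small opening and lift.

Emit:
step_arm(
  targets=[
    [0,0,0,0,0,0,0.58],
    [0,0,0,0,0,0,0.62],
    [0,0,0,0,0,0,0.66],
    [0,0,0,0,0,0,0.68],
    [0,0,0,0,0,0,0.68],
  ],
)

```text
time: 17.63
position: [0.499, 0.2395, 0.036]
tool_rot: [0.321, 3.125, 0.0]
ft_force: [0.2, 0.4, 0.5]
grip_width: 0.669
grip_force: 0.0
```

Emit:
step_arm(
  targets=[
    [0,0,0,0,0,0,0.68],
    [0,0,0.5,0,0,0,0.68],
    [0,0,1,0,0,0,0.68],
    [0,0,1.5,0,0,0,0.68],
    [0,0,2,0,0,0,0.68],
  ],
)

```text
time: 18.05
position: [0.4984, 0.2393, 0.087]
tool_rot: [-0.32, -3.124, 0.0]
ft_force: [0.0, 0.0, 0.5]
grip_width: 0.682
grip_force: 0.0
```

Emit:
step_arm(
  targets=[
    [0,0,2.5,0,0,0,0.68],
    [0,0,3,0,0,0,0.5],
    [0,0,3,0,0,0,0],
    [0,0,3,0,0,0,0],
    [0,0,2.4,0,0,0,0],
  ],
)

```text
time: 18.47
position: [0.4993, 0.2404, 0.2291]
tool_rot: [0.319, 3.122, 0.002]
ft_force: [-0.1, 0.1, 0.8]
grip_width: 0.46
grip_force: 0.0
```

Emit:
step_arm(
  targets=[
    [0,0,0,0,0,0,0],
    [-1.8,-2.6,0,0,0,0,0],
    [-1.8,-2.6,0,0,0,0,0],
    [-1.8,-2.6,0,0,0,0,0],
    [0,0,0,0,0,0,0],
  ],
)

```text
time: 18.88
position: [0.443, 0.1562, 0.2258]
tool_rot: [0.33, 3.12, -0.017]
ft_force: [-0.7, 0.5, 0.1]
grip_width: 0.082
grip_force: 0.0
```

```bash
python3 - <<'E'
from h import *
tool()
c=np.array([.4929,.1849]); ex=np.array([.9787,-.2052]); ey=np.array([.2052,.9787])
z=np.load("/tmp/top0.npz")
for n,(im,W) in dict(start=(z["im"],z["W"]),side0=(0,np.load("/tmp/side0.npz")["W"]),now=grab("top")[::2],side=grab("side")[::2]).items():
    X=(W[...,:2]-c)@ex; Y=(W[...,:2]-c)@ey; Z=W[...,2]
    m=(X>.046)&(X<.09)&(abs(Y)<.1)&(Z>.085)&(Z<.18)
    if m.sum()>20:
        A=np.c_[Z[m],np.ones(m.sum())]; f=np.linalg.lstsq(A,X[m],rcond=None)[0]; print(n,"lid",m.sum(),"slope",f,"ang",np.pi/2+np.arctan(f[0]),"Zmax",np.percentile(Z[m],99),"X at .0775",f@[.0775,1],"X range",np.percentile(X[m],[1,99]))
    m=(X>-.043)&(X<.035)&(Y>.005)&(Y<.105)&(Z>.062)&(Z<.074)
    if m.sum(): print(n,"tin",m.sum(),X[m].mean(),Y[m].mean(),np.median(Z[m]))
E
```

```text
t 18.88 p [0.443  0.1562 0.2258] yhead 77.9 zaxis [ 0.003 -0.011 -1.   ] w 0.082 gf 0.0 f [-0.7  0.5  0.1] q7 [ 0.79 -0.07 -1.13  1.84 -0.05  1.33  1.03]
start lid 1897 slope [0.22710063 0.02644068] ang 1.794109275783242 Zmax 0.169921017573128 X at .0775 0.04404097928009493 X range [0.04677556 0.06968751]
side0 lid 2667 slope [0.20715963 0.02826494] ang 1.7750665735866435 Zmax 0.16733877725327892 X at .0775 0.04431980693096911 X range [0.04631615 0.06813985]
side0 tin 13 -0.0008359476714207442 0.012060005171087705 0.06524835463691905
now lid 1786 slope [0.22917947 0.02619394] ang 1.7960852691823623 Zmax 0.1696496366438962 X at .0775 0.043955348406454 X range [0.04680406 0.06982048]
side lid 2682 slope [0.20800689 0.0281735 ] ang 1.7758788266632708 Zmax 0.16708745132165453 X at .0775 0.04429402927774062 X range [0.04633304 0.06801017]
side tin 500 -0.009137203759343692 0.058190887572259355 0.06842126643755936
```

The tin stands on the pad with its top at z = 0.068 and the lid at about 1.785 rad. Now I go behind the lid with closed fingers.

Emit:
step_arm(
  targets=[
    [2.5,0.15,0,0,0,0,0],
    [3,0.15,0,0,0,0,0],
    [3,0.2,0,0,0,0,0],
    [3,0.15,0,0,0,0,0],
    [3,0.15,0,0,0,0,0],
  ],
)

```text
time: 19.4
position: [0.592, 0.1711, 0.2235]
tool_rot: [-0.319, -3.122, -0.004]
ft_force: [0.2, -0.3, 1.7]
grip_width: 0.005
grip_force: 0.0
```

Emit:
step_arm(
  targets=[
    [0.6,0,0,0,0,0,0],
    [0,0,0,0,0,0,0],
    [0,0,0,0,0,0,0],
    [0,0,0,0,0,0,0],
    [0,0,0,0,0,0,0],
  ],
)

```text
time: 19.82
position: [0.5949, 0.1702, 0.2255]
tool_rot: [0.319, 3.125, -0.001]
ft_force: [0.9, 0.7, -0.5]
grip_width: 0.006
grip_force: 0.0
```

```bash
python3 -c "
from h import *; s=tool(); c=np.array([.4929,.1849]); ex=np.array([.9787,-.2052]); v=s['position'][:2]-c; print('case',v@ex,v@[-ex[1],ex[0]])"
```

```text
t 19.82 p [0.5949 0.1702 0.2255] yhead 78.4 zaxis [ 0. -0. -1.] w 0.006 gf 0.0 f [ 0.9  0.7 -0.5] q7 [ 0.49  0.45 -1.08  1.5   0.4   1.43  0.76]
case 0.10289659869930212 0.0065156123769143275
```

Emit:
step_arm(
  targets=[
    [0,0,-1.5,0,0,0,0],
    [0,0,-2,0,0,0,0],
    [0,0,-2,0,0,0,0],
    [0,0,-2,0,0,0,0],
    [0,0,0,0,0,0,0],
  ],
)

```text
time: 20.23
position: [0.5932, 0.1678, 0.1469]
tool_rot: [-0.32, -3.121, 0.005]
ft_force: [-0.4, -0.1, -0.1]
grip_width: 0.003
grip_force: 0.0
```

Emit:
step_arm(
  targets=[
    [-0.77,0.16,0.05,0,0,0,0],
    [-0.77,0.16,0.05,0,0,0,0],
    [-0.77,0.16,0.05,0,0,0,0],
    [-0.77,0.16,0.05,0,0,0,0],
    [-0.77,0.16,0.05,0,0,0,0],
  ],
)

```text
time: 20.65
position: [0.5581, 0.1779, 0.1545]
tool_rot: [0.321, 3.121, 0.001]
ft_force: [3.0, -0.3, 2.7]
grip_width: 0.004
grip_force: 1.4
```

Emit:
step_arm(
  targets=[
    [-0.64,0.13,0,0,0,0,0],
    [-0.64,0.13,0,0,0,0,0],
    [-0.64,0.13,0,0,0,0,0],
    [0,0,0,0,0,0,0],
    [0,0,0,0,0,0,0],
  ],
)

```text
time: 21.07
position: [0.537, 0.1811, 0.1521]
tool_rot: [-0.32, -3.123, 0.002]
ft_force: [-1.1, 0.0, 0.0]
grip_width: 0.005
grip_force: 0.0
```

```bash
cat > lid.py <<'E'
from h import *
s=tool(); c=np.array([.4929,.1849]); ex=np.array([.9787,-.2052]); ey=np.array([.2052,.9787]); v=s['position'][:2]-c; print('case',v@ex,v@ey)
W=grab('side')[2]; X=(W[...,:2]-c)@ex; Y=(W[...,:2]-c)@ey; Z=W[...,2]
m=(X>-.06)&(X<.09)&(Y>.095)&(Y<.12)&(Z>.0835)&(Z<.18)
if m.sum()>5: print("lid edge side",m.sum(),"Zmax",np.percentile(Z[m],98),"Xmin,max",np.percentile(X[m],[2,98]),"X at top",X[m][Z[m]>np.percentile(Z[m],90)].mean())
E
python3 lid.py
```

```text
t 21.07 p [0.537  0.1811 0.1521] yhead 78.3 zaxis [-0.002 -0.001 -1.   ] w 0.005 gf 0.0 f [-1.1  0.   0. ] q7 [ 0.54  0.39 -1.11  1.72  0.37  1.26  0.72]
case 0.04393787672821843 0.005332811603805894
lid edge side 328 Zmax 0.16658056306283153 Xmin,max [0.01924698 0.04665081] X at top 0.02217578257075149
```

Emit:
step_arm(
  targets=[
    [-0.93,0.19,-0.28,0,0,0,0],
    [-0.92,0.19,-0.28,0,0,0,0],
    [-0.82,0.17,-0.5,0,0,0,0],
    [-0.82,0.17,-0.53,0,0,0,0],
    [-0.67,0.14,-0.7,0,0,0,0],
  ],
)

```text
time: 21.53
position: [0.4953, 0.1901, 0.1291]
tool_rot: [-0.32, -3.125, 0.001]
ft_force: [0.4, -0.9, 1.6]
grip_width: 0.003
grip_force: 0.9
```

Emit:
step_arm(
  targets=[
    [-0.67,0.14,-0.7,0,0,0,0],
    [-0.31,0.06,-0.58,0,0,0,0],
    [-0.31,0.06,-0.58,0,0,0,0],
    [-0.31,0.06,-0.58,0,0,0,0],
    [0,0,0,0,0,0,0],
  ],
)

```text
time: 21.95
position: [0.4792, 0.1932, 0.1039]
tool_rot: [-0.319, -3.123, 0.001]
ft_force: [-0.1, 0.0, 0.4]
grip_width: 0.004
grip_force: 0.0
```

Emit:
step_arm(
  targets=[
    [-0.12,0.02,-0.4,0,0,0,0],
    [-0.12,0.02,-0.4,0,0,0,0],
    [-0.12,0.02,-0.4,0,0,0,0],
    [0,0,-0.2,0,0,0,0],
    [0,0,0,0,0,0,0],
  ],
)

```text
time: 22.37
position: [0.4768, 0.1937, 0.0907]
tool_rot: [-0.321, -3.124, -0.0]
ft_force: [1.0, -0.0, -0.3]
grip_width: 0.006
grip_force: 0.0
```

```bash
python3 lid.py
```

```text
t 22.37 p [0.4768 0.1937 0.0907] yhead 78.3 zaxis [-0.001  0.    -1.   ] w 0.006 gf 0.0 f [ 1.  -0.  -0.3] q7 [ 0.57  0.34 -1.14  1.91  0.34  1.11  0.66]
case -0.017592703419273548 0.005257875167526245
lid edge side 476 Zmax 0.09147510336685485 Xmin,max [-0.04665788  0.04084221] X at top -0.0335619364105947
```

Nearly closed. I'll press down slowly and watch the force.

Emit:
step_arm(
  targets=[
    [0,0,-0.15,0,0,0,0],
    [0,0,-0.15,0,0,0,0],
    [0,0,-0.15,0,0,0,0],
    [0,0,-0.1,0,0,0,0],
    [0,0,0,0,0,0,0],
  ],
)

```text
time: 22.83
position: [0.477, 0.1938, 0.086]
tool_rot: [-0.321, -3.125, 0.0]
ft_force: [-0.8, 0.2, 4.0]
grip_width: 0.003
grip_force: 1.8
```

Emit:
step_arm(
  targets=[
    [0,0,-0.05,0,0,0,0],
    [0,0,-0.05,0,0,0,0],
    [0,0,0,0,0,0,0],
    [0,0,0,0,0,0,0],
    [0,0,0,0,0,0,0],
  ],
)

```text
time: 23.25
position: [0.477, 0.1938, 0.0859]
tool_rot: [-0.321, -3.125, 0.002]
ft_force: [-4.5, -1.6, 12.0]
grip_width: 0.004
grip_force: 5.7
```

Firm stop at z = 0.0859 with 12 N, so the lid is on the rim. I'll lift off and verify.

Emit:
step_arm(
  targets=[
    [0,0,0.5,0,0,0,0],
    [0,0,2,0,0,0,0],
    [0,0,3,0,0,0,0],
    [0,0,3,0,0,0,0],
    [0,0,3,0,0,0,0],
  ],
)

```text
time: 23.67
position: [0.4768, 0.1937, 0.2008]
tool_rot: [-0.32, -3.125, -0.0]
ft_force: [1.4, -0.4, 0.8]
grip_width: 0.006
grip_force: 0.0
```

Emit:
step_arm(
  targets=[
    [1,-3,0,0,0,0,0],
    [1,-3,0,0,0,0,0],
    [1,-3,0,0,0,0,0],
    [1,-3,0,0,0,0,0],
    [1,-3,0,0,0,0,0],
  ],
)

```text
time: 24.08
position: [0.5275, 0.0419, 0.1999]
tool_rot: [0.321, 3.124, -0.001]
ft_force: [0.5, 1.1, 0.1]
grip_width: 0.005
grip_force: 0.0
```

Emit:
step_arm(
  targets=[
    [1,-3,0,0,0,0,0],
    [1,-3,0,0,0,0,0],
    [1,-3,0,0,0,0,0],
    [0,0,0,0,0,0,0],
    [0,0,0,0,0,0,0],
  ],
)

```text
time: 24.5
position: [0.5574, -0.049, 0.1992]
tool_rot: [-0.328, -3.124, -0.001]
ft_force: [0.0, 0.7, 0.1]
grip_width: 0.008
grip_force: 0.0
```

```bash
python3 - <<'E'
import lid
from h import *
im,d,W,cam=grab("top"); save(im,"end.png")
X=(W[...,:2]-lid.c)@lid.ex; Y=(W[...,:2]-lid.c)@lid.ey; Z=W[...,2]
m=(abs(X)<.04)&(abs(Y)<.105)&(Z<.12); f=np.linalg.lstsq(np.c_[X[m],np.ones(m.sum())],Z[m],rcond=None)[0]
print("lid top n",m.sum(),"tilt",f, np.median(Z[m]))
E
```

```text
t 24.5 p [ 0.5574 -0.049   0.1992] yhead 78.0 zaxis [-0.     0.001 -1.   ] w 0.008 gf 0.0 f [0.  0.7 0.1] q7 [ 0.97  0.3  -1.09  1.68  0.27  1.32  1.19]
case 0.11108197970932893 -0.2156601134943165
lid edge side 349 Zmax 0.0866781700073236 Xmin,max [-0.04564201  0.0409996 ] X at top -0.0025799426872848514
lid top n 4325 tilt [0.00077352 0.08602835] 0.08600334520522256
```

View pics/end.png

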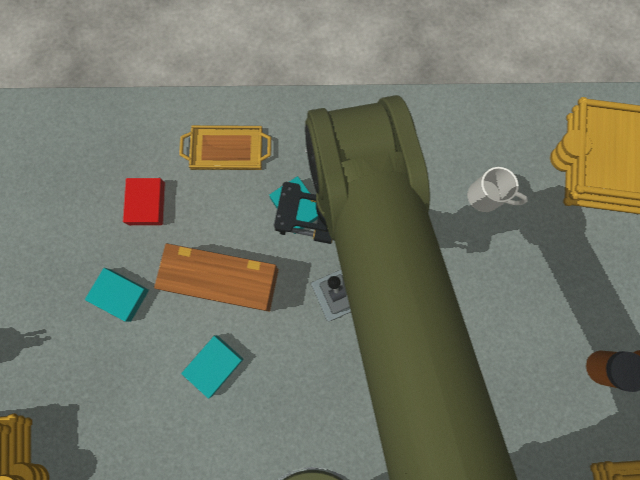

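The lid lies flat at (217,277) with a tilt of 0.001. The switch ball is still over at (334,284), and the mug and tray are where they were. The robot is touching nothing, so I'm handing in.

```bash
python3 -c "from bench import ctrl; print(ctrl.close_job())"
```

```text
the job is handed in; nothing more can be done
None
```

The job is handed in, but the judge gave no result: the label measured about 3–4° off the scanner direction, the switch is flipped, the tin stands on the thin pad, the lid is closed flat, and the mug and tray were unmoved in the last picture (the arm hid the punch).

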